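Dock the tube block on its studs

TASK

The aluminium tube block has been left part-way along its docking base. Bring it up to the end stop and press it down until it is fully home on the three studs, level, with both orange spring clips snapped in over its skirt. Leave the timer, the beaker and the brown bottle where they stand.

Things in the scene. Friction and masses are not known exactly. Their poses are not given: they have to be found in the camera images.
- dock_base: Grey docking base, fixed, plate 240x124x15 mm (x -175 to +65). Origin on the worktop under the centre of the docking place; x = slide direction, from the white landing to the end stop; z up. Three steel studs, 14 mm diameter, at (x,y) = (28,17.5), (28,-17.5), (-28,0), tops 31 mm above the worktop, level with the landing: the block slides over them to the stop.
- dock (a point): Point on the upper face of the base plate (15 mm above the worktop) at the centre of the docking place; axes as dock_base. The docked block's origin coincides with it (up to 0.5 mm in x, 1.2 mm in y).
- landing (a point): Centre of the top of the raised white landing, 31 mm above the worktop, axes as dock_base. The landing runs 59 mm either way along x, to 54 mm short of the docking place's centre. Guide rails on both sides along landing and docking place: inner faces at y = +-36.2 mm, tops 41 mm above the worktop, with gaps at the clips.
- end_stop (a point): Middle of the end stop's inner face, at its top edge, 47 mm above the worktop, 50.5 mm beyond the dock's centre. The block's front face comes against it.
- tube_block: Loose aluminium tube block, about 0.3 kg, 100 mm long (x, as the base's x), 45 mm high, body 62 mm wide with a blue line, skirt at the bottom 70 mm wide, 6 mm high. Origin at the centre of its underside, z up. Underside: three sockets 17 mm wide, 18 mm deep, matching the studs. Starts on the landing between the rails, centre 65 to 110 mm short of the dock.
- block_top (a point): Centre of the block's top, 45 mm above its underside; solid strip 24 mm wide along the middle (y = 0) between six 14 mm wells. At the end stop the block sinks 2 to 5 mm until its skirt rests on the sloping clip noses; then it must be pressed down here another 11 to 14 mm, with roughly 10 to 20 N, until it is on the plate and this point is 60 mm above the worktop.
- clip_left (a joint): Orange spring clip beside the docking place on the base's +y side, 26 mm long with an upright tab to 42 mm above the worktop. Value: how far it is pushed outwards, m; 0 = in (at rest or snapped over the skirt), about 0.003 while the skirt passes it.
- clip_right (a joint): The same clip on the base's -y side.
- timer: White bench timer, 67 x 63 x 19 mm, bystander; origin at the centre of its underside.
- beaker: Clear plastic beaker, 86 mm wide, 90 mm high, bystander; origin at the centre of its underside.
- bottle_amber: Brown bottle with a black cap, 45 mm wide, 98 mm high, bystander; origin at the centre of its underside.

How it is judged:
By the outcome, as a careful person would: the job done as asked, in the order asked, and still so for the second after the job is handed in, with the robot touching nothing.
It also fails if it takes over 35 s, if anything falls off the work surface, if the arm or the gripper's body presses on something with over 40 N, if the wrist force passes 120 N, or if a joint passes its speed limit or range.

ROBOT

A 6-joint arm with a two-finger parallel gripper is mounted at the origin on a cart in front of the work surface, level with it; the furniture and walls round the work are solid. World frame = base frame: x ahead of the robot, y to its left, z up, the work surface at z = 0. Lengths are in m, angles in rad, forces in N, time in s.
With the tool pointing down it reaches from about 0.275 to 1 m from the base axis. Payload 8.4 kg.
Tool frame: the origin (TCP) lies between the finger pads; the fingertips stand 19 mm ahead of it and the grasp point (between the pads) is the TCP; x points along the fingers, y is the direction in which the jaws open and shut, and the axes are right-handed (so a half turn about x gives the same grasp; the last joint's range is limited). The gripper opens to 85 mm and grips with 20 to 120 N. Pads are 22 mm wide; open, the fingers measure 114 mm over their backs; the gripper's body (76 mm by 85 mm) begins 54 mm behind the grasp point. The pads swing forward as they close: fully open they stand 13 mm farther back than shut.
Start: joints at [-1.133, 0.353, 1.633, -0, 1.155, -0.002], TCP at [0.266, -0.566, 0.25] pointing down, gripper open.
Joint ranges: [-2.63, 2.63], [-0.92, 2.1], [0.06, 2.66], [-1.3, 4.44], [0, 2.69], [-3.02, 3.02]. Speed limits (rad/s): [2.22, 2.22, 2.79, 3.14, 3.14, 3.14].

INTERFACE

Orientations are given as a unit quaternion [w, x, y, z].
In Python, from rig import bot gives the robot as it stands.
- The arm moves only by the shell command python3 -m handwheel 'ROWS' [OPENING] [FORCE]. ROWS is JSON, a list that holds one entry, the list of rows, each a list of 6 numbers: the shift along the tool's x, y, z in m, then the turn, a rotation vector about the tool's x, y, z in rad. A call has 1 to 12 rows; each row shifts and turns the commanded pose from where the row before left it, along the tool's axes as they then stand; what a row does not reach is not made up. A row lasts 1/8 s, in which the tool goes at most 62.5 mm and 10.7 degrees, less where a joint would pass 70% of its speed; a pose out of reach is approached as far as the arm can. A call is refused whole if a number of a shift passes 0.0625 or a number of a turn 0.188, either way. A call with a gripper value outside its range is refused whole. OPENING is the finger opening in m, from 0 to 0.0854, set as the call begins (- or left out, the last holds). The fingers move at their own pace and stop on an object; FORCE is the grip in N (left out, the last holds). Time passes only in rows, so rows that do not move let the fingers close. It gives the time, the measured TCP pose, the force and the opening at its end, in the units of the state.
- bot.read_state(): the state, without advancing time (a new reading comes with each control period).
- bot.read_camera(name): name is "scene" or "top" or "wrist"; returns a dict with "color" (480x640x3 uint8, red, green, blue), "vfov" (degrees; the focal length in pixels is half the picture's height over the tangent of half this angle, whatever the lens; pixels are square), "cx", "cy" (the principal point, pixels), "R" (3x3) and "t" (3): a world point X has camera coordinates R X + t. Camera axes: x right, y down, z forward; pixel columns grow to the right and rows downward; lengths in m; the calibration is good to about 2 mm. The wrist camera is an equidistant fisheye: a pixel r from the principal point sees the ray r / f radians off the axis. A picture is of the moment at which its call begins. There is no depth.
- bot.sign_off(): hands the job in, once; it reports no verdict.
Trained networks look in a picture, given as the dict that the camera call returned (one of the last four; its "shot" number tells which), for a name from the list of things; names that differ only in an ending like _2 or _b are one class to them, and where a whole thing is asked for, a point or a joint stands for the part that bears it (a point fixed in the world has none). Each returns a list of dicts, best first, with "conf" (0 to 1); they miss things now and then, are a little off and sometimes report something else, mostly with a low value. They report only what shows in the picture. A call takes as long as a camera call.
- bot.look_for(picture, label): "at" ([x, y, z] in m, in world coordinates, good to about 4 mm: the middle of the surface that is visible of it).
- bot.cut_out(picture, label): "region" (480x640 bool, what is visible of it).
The state is a dict: "clock": time; "qpos": joint angles; "joint_velocities": joint speeds; "effort": joint torques, N m; "ee_pos": TCP position; "ee_rot": TCP orientation; "ft_force": force on the tool from outside, world axes, zero at the start; "torque": the same for the moment, N m; "width": finger opening in m.
Only numpy, scipy, OpenCV 4.12 (cv2) and the standard library are available. Lean on these libraries where they do the work, as an engineer would, in place of code of your own. Each camera call takes 0.05 s, during which the arm holds its last target. There are 200 camera calls.

## Working session

There is one attempt and no reset: what is moved stays moved. The work goes in short steps, Python scripts to look and compute and a shell command to move; the robot and the scene stay as the last step left them, time stands still between calls to the robot, and variables do not carry over. Pictures are saved under pics/ and viewed, about 8 in all and at most 12, crops included, and the job is handed in when it is done.

```bash
mkdir -p pics; ls
cat > h.py <<'E'
from rig import bot
import numpy as np, cv2
def save(p,n): cv2.imwrite(f'pics/{n}.png',p['color'][:,:,::-1])
E
python3 - <<'E'
from h import *
s=bot.read_state(); print({k:np.round(v,3) for k,v in s.items()})
ps={n:bot.read_camera(n) for n in('scene','top')}
for n,p in ps.items():
    save(p,n); print(n,p['vfov'],p['cx'],p['cy'],np.round(-p['R'].T@p['t'],3),np.round(p['R'],3).tolist())
    for l in('tube_block','dock_base','clip_left','clip_right','timer','beaker','bottle_amber'):
        print(l,[(np.round(d['at'],3),round(d['conf'],2)) for d in bot.look_for(p,l)[:2]])
cv2.imwrite('pics/both.png',cv2.resize(np.hstack([ps['scene']['color'],ps['top']['color']])[:,:,::-1],(800,300)))
E
```

```text
pics
{'clock': np.float64(0.0), 'qpos': array([-1.133,  0.354,  1.634,  0.   ,  1.155, -0.002]), 'joint_velocities': array([-0.001, -0.   ,  0.   , -0.001,  0.001,  0.001]), 'effort': array([ 2.0000e-03, -6.0523e+01, -3.4207e+01,  0.0000e+00,  1.0000e-02,
        0.0000e+00]), 'ee_pos': array([ 0.266, -0.565,  0.25 ]), 'ee_rot': array([-0.154, -0.69 , -0.155,  0.69 ]), 'ft_force': array([ 0.348,  0.082, -0.285]), 'torque': array([0.062, 0.023, 0.047]), 'width': np.float64(0.086)}
scene 55.87594512007122 316.72723067347766 237.7303029002455 [0.09  0.641 0.987] [[-0.828, -0.56, -0.007], [-0.411, 0.617, -0.671], [0.38, -0.553, -0.742]]
tube_block [(array([ 0.572, -0.001,  0.072]), 0.83)]
dock_base [(array([0.546, 0.062, 0.014]), 0.8)]
clip_left [(array([0.508, 0.052, 0.03 ]), 0.61)]
clip_right []
timer [(array([ 0.456, -0.358,  0.017]), 0.6)]
beaker [(array([ 0.639, -0.367,  0.063]), 0.67)]
bottle_amber [(array([0.65 , 0.353, 0.066]), 0.59)]
top 46.29995842369247 318.38804380637515 240.48634719220632 [ 0.367 -0.006  1.655] [[-0.006, -1.0, 0.002], [-0.992, 0.006, -0.126], [0.126, -0.003, -0.992]]
tube_block [(array([ 0.572, -0.023,  0.077]), 0.82), (array([0.558, 0.038, 0.017]), 0.2)]
dock_base [(array([0.562, 0.04 , 0.014]), 0.93)]
clip_left []
clip_right [(array([ 0.577, -0.018,  0.074]), 0.68), (array([0.59 , 0.069, 0.03 ]), 0.47)]
timer [(array([ 0.459, -0.364,  0.014]), 0.75)]
beaker [(array([ 0.651, -0.387,  0.036]), 0.61)]
bottle_amber [(array([0.65 , 0.336, 0.069]), 0.78), (array([ 0.58 , -0.023,  0.078]), 0.58)]
```

View pics/top.png

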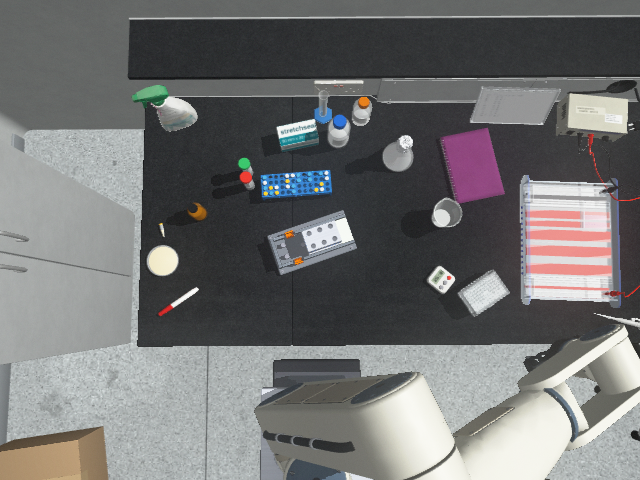

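View pics/scene.png

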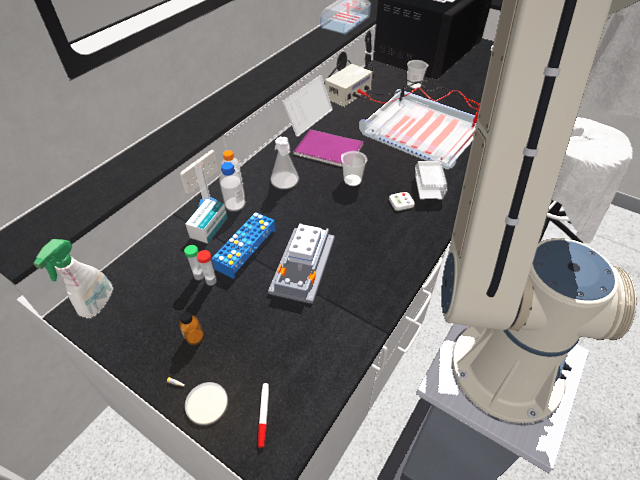

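The top view shows the base with its landing to the right, around (345,230), and its end stop to the left, around (272,257). The clips are at (289,234) and (298,261), and the block is near (323,236). The bystanders stand well clear. The scene view agrees: block at (303,243), clips at (282,270) and (312,277). Next I'll compute the base pose.

```bash
cat >> h.py <<'E'
from scipy.spatial.transform import Rotation as Rn
def ray(p,uv,fish=False):
    f=240/np.tan(np.radians(p['vfov'])/2); a=(np.array(uv,float)-[p['cx'],p['cy']])/f
    if fish:
        r=np.linalg.norm(a); d=np.r_[a/r*np.sin(r),np.cos(r)] if r>0 else np.array([0,0,1.])
    else: d=np.r_[a,1]
    R=np.array(p['R']);return -R.T@p['t'],R.T@d
def onz(p,uv,z,fish=False):
    c,d=ray(p,uv,fish); return c+d*(z-c[2])/d[2]
def tri(a,b):
    (c1,d1),(c2,d2)=a,b; s=np.linalg.lstsq(np.c_[d1,-d2],c2-c1,rcond=None)[0]
    x,y=c1+d1*s[0],c2+d2*s[1]; return (x+y)/2,np.linalg.norm(x-y)
def blobs(p,lo,hi,mask=None,amin=8):
    m=cv2.inRange(cv2.cvtColor(p['color'],cv2.COLOR_RGB2HSV),lo,hi)
    if mask is not None: m=m*mask.astype(np.uint8)
    n,l,s,c=cv2.connectedComponentsWithStats(m); return [(c[i],s[i,4]) for i in range(1,n) if s[i,4]>=amin]
def tcp():
    s=bot.read_state(); w=np.array(s['ee_rot']); return np.array(s['ee_pos']),Rn.from_quat(np.r_[w[1:],w[0]]),s
def plan(pos,yaxis,wrap=True):
    "shift in tool axes and rotvec to reach TCP pos pointing down with jaw axis along yaxis"
    P,R,s=tcp(); best=None
    for k in(1,-1):
        y=k*np.r_[yaxis[:2],0]; y/=np.linalg.norm(y); x=np.array([0,0,-1.]); T=Rn.from_matrix(np.c_[x,y,np.cross(x,y)])
        v=(R.inv()*T).as_rotvec()
        if best is None or np.linalg.norm(v)<np.linalg.norm(best): best=v
    return R.inv().apply(np.array(pos)-P),best
E
python3 - <<'E'
from h import *
P={n:bot.read_camera(n) for n in('top','scene')}
B={}
for n,p in P.items():
    m=bot.cut_out(p,'dock_base')[0]['region']|bot.cut_out(p,'tube_block')[0]['region']
    m=cv2.morphologyEx(m.astype(np.uint8),cv2.MORPH_CLOSE,np.ones((9,9)))
    if n=='top':
        uv=np.argwhere(m)[:,::-1]
        w=np.array([onz(p,q,.02)[:2] for q in uv],np.float32); r=cv2.minAreaRect(w); print('base rect',r)
    B[n]=blobs(p,(5,150,120),(18,255,255),cv2.dilate(m,np.ones((7,7)))); print(n,B[n])
    t=bot.cut_out(p,'tube_block')[0]['region']
    if n=='top':
        w=np.array([onz(p,q,.07)[:2] for q in np.argwhere(t)[:,::-1]],np.float32); print('block rect',cv2.minAreaRect(w))
for a in B['top']:
    for b in B['scene']: print(tri(ray(P['top'],a[0]),ray(P['scene'],b[0])))
P0,R,s=tcp(); print('tool axes',R.as_matrix().round(2).tolist())
E
```

```text
base rect ((0.5713139772415161, 0.00912429392337799), (0.1278495341539383, 0.24227696657180786), 18.72693634033203)
top [(array([289.04166667, 234.08333333]), np.int32(48)), (array([298.1 , 260.75]), np.int32(40))]
block rect ((0.5780924558639526, -0.020974215120077133), (0.07313375174999237, 0.10317016392946243), 19.40148162841797)Traceback (most recent call last):
  File "<stdin>", line 5, in <module>
IndexError: list index out of range
```

Run:
```python
from h import *
P={n:bot.read_camera(n) for n in('top','scene')}
T=blobs(P['top'],(5,150,120),(18,255,255),amin=15); S=blobs(P['scene'],(5,150,120),(18,255,255),amin=15)
for a in T:
    if 260<a[0][0]<320 and 220<a[0][1]<280:
        for b in S:
            x,e=tri(ray(P['top'],a[0]),ray(P['scene'],b[0]))
            if e<.01: print(a[0],b[0],x.round(4),round(e,4))
d=np.array([-.321,.947,0]); dock=np.array([.5536,.061,0])
_,R,_=tcp(); print(R.as_matrix().round(2).tolist())
for nm,y in(('jaw along',d),('jaw across',np.array([.947,.321,0]))): print(nm,plan([.59,-.02,.3],y))
```

```text
[288.93877551 234.06122449] [279.8  268.65] [0.5952 0.0764 0.0338] 0.0067
[288.93877551 234.06122449] [283.77272727 271.5       ] [0.5918 0.074  0.0224] 0.0048
[298.0952381  260.76190476] [312.12195122 276.80487805] [0.5143 0.0481 0.0269] 0.0008
[[0.0, 0.43, -0.9], [0.0, -0.9, -0.43], [-1.0, -0.0, -0.0]]
jaw along (array([-0.04968686, -0.35569423, -0.52533051]), array([ 1.12995578e-01, -2.44617927e-05,  3.02251611e-05]))
jaw across (array([-0.04968686, -0.35569423, -0.52533051]), array([-1.45780075e+00, -4.22959831e-05,  4.45750431e-06]))
```

```bash
python3 -m handwheel '[[[-0.004,-0.029,-0.044,0.038,0,0],[-0.004,-0.029,-0.044,0.038,0,0],[-0.004,-0.029,-0.044,0.037,0,0],[-0.004,-0.026,-0.046,0,0,0],[-0.004,-0.026,-0.046,0,0,0],[-0.004,-0.026,-0.046,0,0,0],[-0.004,-0.026,-0.046,0,0,0],[-0.004,-0.026,-0.046,0,0,0],[-0.004,-0.026,-0.046,0,0,0],[-0.004,-0.026,-0.046,0,0,0],[-0.004,-0.026,-0.046,0,0,0],[0,0,0,0,0,0]]]' 0 20
python3 - <<'E'
from h import *
p=bot.read_camera('wrist'); save(p,'w1'); print(-p['R'].T@p['t'],p['vfov'])
P,R,s=tcp(); print(P,R.as_matrix().round(3).tolist())
E
```

```text
clock: 2.7
ee_pos: [0.6373, -0.116, 0.2943]
ee_rot: [0.116, 0.698, 0.116, -0.697]
ft_force: [0.4, -0.6, -0.0]
width: -0.0
[ 0.70413087 -0.09330366  0.41898695] 65.70646984690485
[ 0.63588855 -0.11749786  0.293969  ] [[-0.0, 0.323, -0.946], [-0.0, -0.946, -0.323], [-1.0, -0.0, 0.0]]
```

View pics/w1.png

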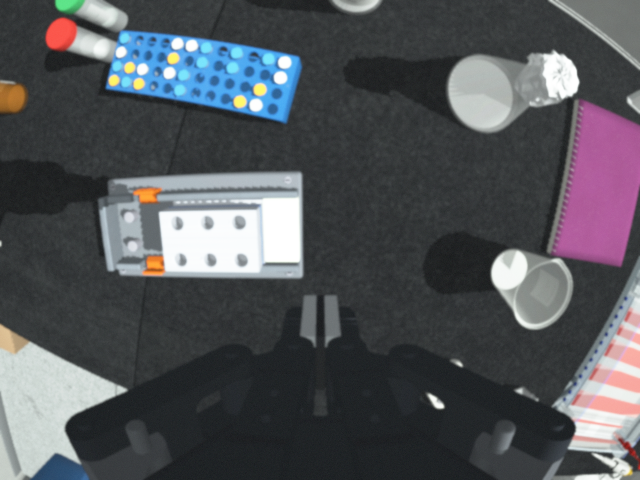

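The wrist view shows the block's top with its left edge at x≈160 and right edge at x≈262, rows 206–272. The white landing behind it runs from 264 to 300. The plate corners are at (302,172) and (302,277), and the front studs are at about (127,215) and (133,245).

Run:
```python
from h import *
p=bot.read_camera('wrist'); save(p,'w2')
g=cv2.resize(p['color'][160:290,90:320],None,fx=3.4,fy=3.4,interpolation=cv2.INTER_CUBIC); cv2.imwrite('pics/w2c.png',g[:,:,::-1])
for nm,uv,z in(('plateR',(302,172),.015),('plateR2',(302,277),.015),('stud',(127,215),.031),('stud2',(133,245),.031),('clip',(147,195),.035),('clip2',(154,264),.035),
 ('wellTL',(178,223),.076),('wellTR',(240,222),.076),('wellBL',(181,261),.076),('wellBR',(241,260),.076)):
    print(nm,onz(p,uv,z,True).round(4))
d=bot.look_for(p,'tube_block'); print([(x['at'],x['conf']) for x in d[:1]])
```

```text
plateR [ 0.6656 -0.0865  0.015 ]
plateR2 [ 0.5508 -0.1243  0.015 ]
stud [0.5602 0.0949 0.031 ]
stud2 [0.5268 0.0799 0.031 ]
clip [0.592  0.0724 0.035 ]
clip2 [0.5148 0.0467 0.035 ]
wellTL [0.5865 0.0146 0.076 ]
wellTR [ 0.6074 -0.0461  0.076 ]
wellBL [0.5487 0.0027 0.076 ]
wellBR [ 0.5708 -0.0573  0.076 ]
[([0.5902, -0.0183, 0.0778], 0.89)]
```

View pics/w2c.png

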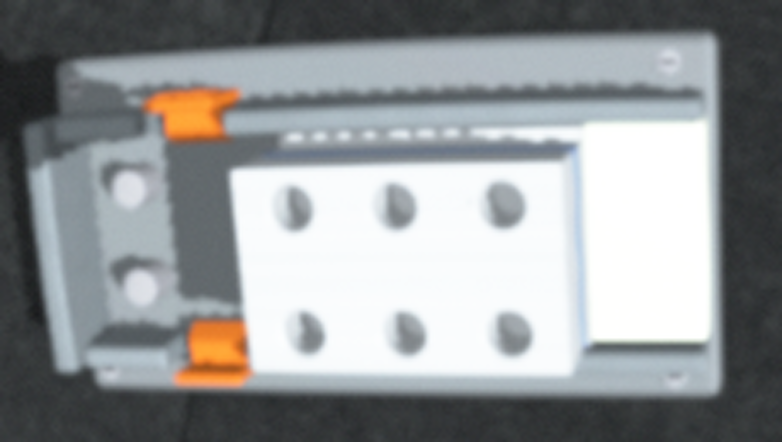

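```bash
python3 -m handwheel '[[[0.0,-0.0135,0.0105,0,0,0],[0.05,-0.0135,0.0105,0,0,0],[0.055,0,0,0,0,0],[0.055,0,0,0,0,0],[0.04,0,0,0,0,0],[0.025,0,0,0,0,0],[0.008,0,0,0,0,0],[0,0,0,0,0,0]]]'
python3 - <<'E'
from h import *
p=bot.read_camera('wrist'); save(p,'w3')
P,R,s=tcp(); print(P,R.inv().apply(s['ft_force']))
D=np.array([.553,.0605,0]);q=P-D; print('base frame',q@[-.322,.947,0],q@[-.947,-.322,0])
E
```

```text
clock: 3.85
ee_pos: [0.6062, -0.1003, 0.0618]
ee_rot: [-0.115, -0.698, -0.115, 0.698]
ft_force: [-0.7, 0.7, -0.1]
width: -0.0001
[ 0.60687631 -0.10027169  0.06239455] [-0.16003905  0.92130926 -0.32055598]
base frame -0.1695989609296307 0.0007476146691414181
```

View pics/w3.png

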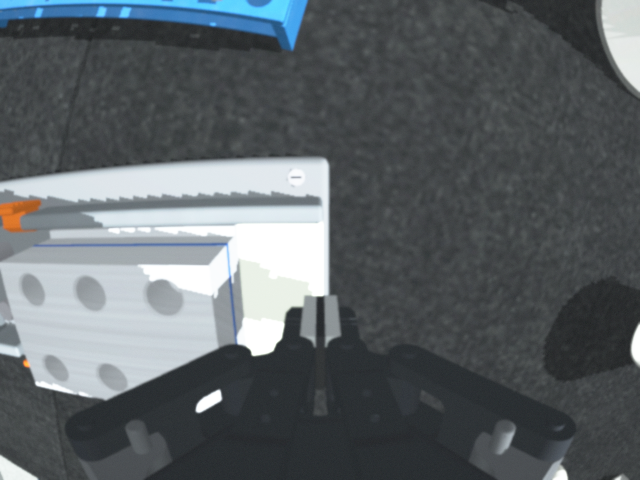

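The closed fingers, with tips near (320,300), stand just behind the block's rear face at x≈235, centred between the rails. Next I push along tool −y.

```bash
cat > st.py <<'E'
from h import *
P,R,s=tcp(); D=np.array([.553,.0605,0]);q=P-D
print('base x,y,z',(q@[-.322,.947,0]).round(4),(q@[-.947,-.322,0]).round(4),P[2].round(4),'F tool',R.inv().apply(s['ft_force']).round(1),s['clock'])
E
python3 -m handwheel '[[[0,-0.006,0,0,0,0],[0,-0.006,0,0,0,0],[0,-0.006,0,0,0,0],[0,-0.006,0,0,0,0],[0,-0.006,0,0,0,0],[0,-0.006,0,0,0,0],[0,-0.006,0,0,0,0],[0,-0.006,0,0,0,0]]]'; python3 st.py
python3 -m handwheel '[[[0,-0.006,0,0,0,0],[0,-0.006,0,0,0,0],[0,-0.006,0,0,0,0],[0,-0.006,0,0,0,0],[0,-0.006,0,0,0,0],[0,-0.006,0,0,0,0]]]'; python3 st.py
```

```text
clock: 4.9
ee_pos: [0.5912, -0.0541, 0.0613]
ee_rot: [0.115, 0.698, 0.115, -0.698]
ft_force: [0.6, -2.1, 2.2]
width: -0.0002
base x,y,z -0.1209 0.0007 0.0613 F tool [-2.2  2.2  0.1] 4.9
clock: 5.65
ee_pos: [0.5793, -0.0199, 0.0611]
ee_rot: [-0.115, -0.697, -0.115, 0.698]
ft_force: [1.2, -2.2, 1.0]
width: -0.0004
base x,y,z -0.0846 0.001 0.0611 F tool [-1.   2.4 -0.4] 5.65
```

```bash
python3 -m handwheel '[[[0,-0.004,0,0,0,0],[0,-0.004,0,0,0,0],[0,-0.004,0,0,0,0],[0,-0.002,0,0,0,0]]]'; python3 st.py
python3 - <<'E'
from h import *
p=bot.read_camera('wrist'); save(p,'w4')
t=bot.read_camera('scene'); save(t,'s4')
for x in(p,t): print([(np.round(d['at'],4),d['conf']) for d in bot.look_for(x,'tube_block')[:1]])
g=cv2.resize(t['color'][215:305,250:350],(600,540),interpolation=cv2.INTER_CUBIC)
cv2.imwrite('pics/s4c.png',g[:,:,::-1])
E
```

```text
clock: 6.15
ee_pos: [0.575, -0.0069, 0.0612]
ee_rot: [-0.115, -0.698, -0.115, 0.698]
ft_force: [-0.2, -2.2, -0.6]
width: 0.0002
base x,y,z -0.0709 0.0008 0.0612 F tool [0.6 2.1 0.9] 6.15
[(array([0.5768, 0.056 , 0.077 ]), 0.87)]
[(array([0.5456, 0.0694, 0.0731]), 0.73)]
```

View pics/s4c.png

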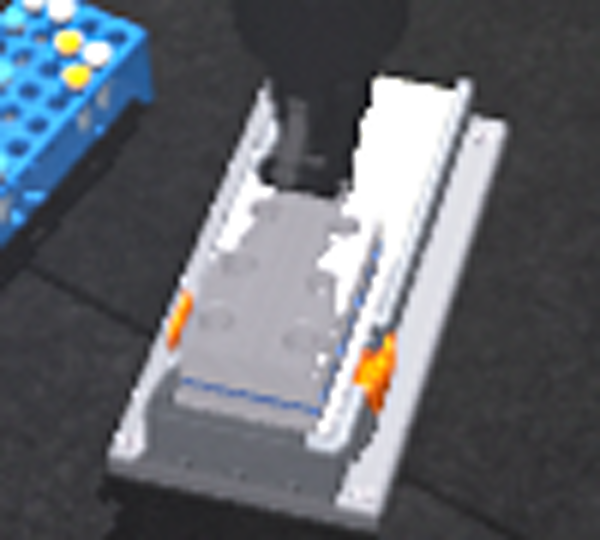

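The block (about (270,310) in the crop) is almost at the end stop, still between the rails. I continue in fine steps.

```bash
for i in 1; do python3 -m handwheel '[[[0,-0.0015,0,0,0,0],[0,-0.0015,0,0,0,0],[0,-0.0015,0,0,0,0]]]'; python3 st.py; done
python3 -m handwheel '[[[0,-0.0015,0,0,0,0],[0,-0.0015,0,0,0,0]]]'|grep force;python3 st.py
```

```text
clock: 6.72
ee_pos: [0.5738, -0.0028, 0.0613]
ee_rot: [0.115, 0.698, 0.115, -0.698]
ft_force: [0.5, -0.9, -0.0]
width: -0.0001
base x,y,z -0.0667 0.0007 0.0613 F tool [ 0.   1.  -0.2] 6.725
ft_force: [0.2, 0.3, 0.2]
base x,y,z -0.0636 0.0007 0.0613 F tool [-0.2 -0.2 -0.3] 6.975
```

```bash
python3 -m handwheel '[[[0,-0.0015,0,0,0,0],[0,0,0,0,0,0]]]'|grep force;python3 st.py
python3 -m handwheel '[[[0,-0.0015,0,0,0,0],[0,0,0,0,0,0]]]'|grep force;python3 st.py
```

```text
ft_force: [1.0, -2.8, 1.9]
base x,y,z -0.0624 0.0004 0.0616 F tool [-1.9  3.  -0.1] 7.225
ft_force: [1.6, -5.6, 2.7]
base x,y,z -0.0613 0.0003 0.0615 F tool [-2.7  5.8  0.3] 7.475
```

```bash
python3 -m handwheel '[[[0,-0.0015,0,0,0,0],[0,0,0,0,0,0]]]'|grep force;python3 st.py
python3 -m handwheel '[[[0,0.006,0,0,0,0],[-0.02,0.01,0,0,0,0],[-0.04,0.0,0,0,0,0],[-0.04,0,0,0,0,0],[0,0,0,0,0,0]]]'|grep force;python3 st.py
python3 - <<'E'
from h import *
p=bot.read_camera('wrist'); save(p,'w5')
g=cv2.resize(p['color'][150:400,0:330],None,fx=2.4,fy=2.4,interpolation=cv2.INTER_CUBIC); cv2.imwrite('pics/w5c.png',g[:,:,::-1])
t=bot.read_camera('scene')
g=cv2.resize(t['color'][215:305,250:350],(600,540),interpolation=cv2.INTER_CUBIC)
cv2.imwrite('pics/s5c.png',g[:,:,::-1])
E
```

```text
ft_force: [3.2, -13.9, 2.0]
base x,y,z -0.0611 0.0002 0.0617 F tool [-1.9 14.2  1.5] 7.725
ft_force: [0.8, 0.7, -0.7]
base x,y,z -0.0754 -0.0009 0.1641 F tool [ 0.7 -0.4 -0.9] 8.35
```

View pics/w5c.png

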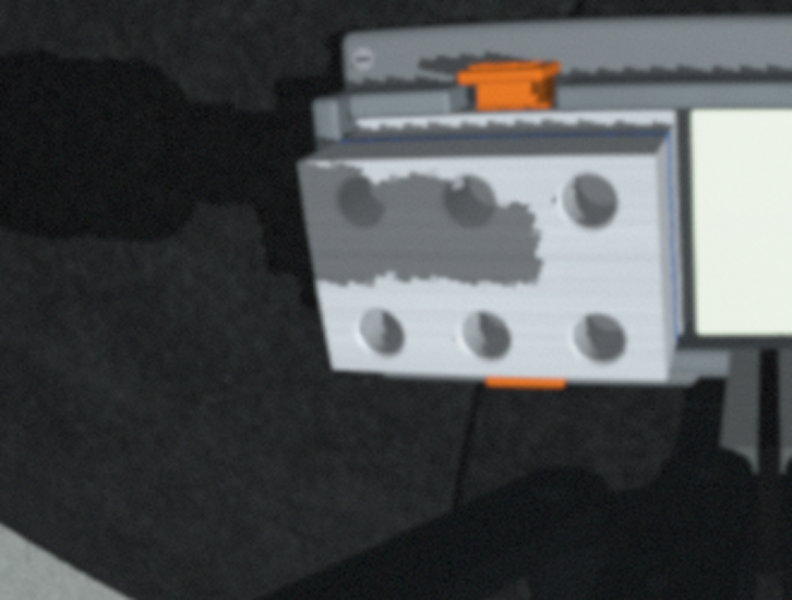

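The block is against the end stop. A dark gap (about x 685 in the crop) shows its rear edge has left the landing, and the wells' centre is near (480,267) in the crop. I measure its top and go above it.

Run:
```python
from h import *
p=bot.read_camera('wrist')
for z in(.071,.0735):
  W=np.array([onz(p,(u/2.4,150+v/2.4),z,True) for u,v in((361,200),(470,201),(590,200),(381,331),(486,335),(600,337))])
  c=W.mean(0); q=c-[.553,.0605,0]; print(z,c,'base',q@[-.322,.947,0],q@[-.947,-.322,0],'spacing',np.linalg.norm(W[0]-W[2]),np.linalg.norm(W[0]-W[3]))
P,R,s=tcp(); print(P,'tool shift to it',R.inv().apply(c-P),plan(c,np.array([.322,-.947,0])))
```

```text
0.071 [0.55012477 0.06130066 0.071     ] base 0.0016840518389631357 0.0024650286204537476 spacing 0.0638317191130419 0.03759866778127474
0.0735 [0.5512093  0.06072436 0.0735    ] base 0.0007890757823104303 0.001623544217875814 spacing 0.06308807572338042 0.03716064102680001
[ 0.57562342 -0.01069925  0.16026553] tool shift to it [ 8.68399827e-02 -7.53953134e-02  5.66084397e-05] (array([ 8.68399827e-02, -7.53953134e-02,  5.66084397e-05]), array([-0.0009889 ,  0.00160967,  0.00098505]))
```

```bash
python3 -m handwheel '[[[0,-0.038,0,0,0,0],[0,-0.0375,0,0,0,0],[0.03,0,0,0,0,0],[0.024,0,0,0,0,0],[0,0,0,0,0,0]]]'|grep force;python3 st.py
python3 -m handwheel '[[[0.006,0,0,0,0,0],[0.005,0,0,0,0,0],[0,0,0,0,0,0]]]'|grep force;python3 st.py
python3 -m handwheel '[[[0.0025,0,0,0,0,0],[0.0025,0,0,0,0,0],[0,0,0,0,0,0]]]'|grep force;python3 st.py
```

```text
ft_force: [-0.5, 0.2, 0.2]
base x,y,z 0.0011 0.003 0.1044 F tool [-0.2 -0.4  0.4] 9.125
ft_force: [0.2, 0.1, -0.3]
base x,y,z 0.0002 0.0007 0.0963 F tool [ 0.3 -0.1 -0.2] 9.5
ft_force: [0.1, -0.4, 2.2]
base x,y,z 0.0002 0.0003 0.0915 F tool [-2.2  0.4 -0. ] 9.875
```

```bash
for i in 1; do python3 -m handwheel '[[[0.002,0,0,0,0,0],[0.002,0,0,0,0,0],[0,0,0,0,0,0]]]'|grep force;python3 st.py
python3 -m handwheel '[[[0.0015,0,0,0,0,0],[0.0015,0,0,0,0,0],[0,0,0,0,0,0]]]'|grep force;python3 st.py; done
```

```text
ft_force: [-0.2, 0.2, 11.7]
base x,y,z -0.0 -0.0006 0.0885 F tool [-11.7  -0.2   0.1] 10.25
ft_force: [-0.2, -0.3, 5.8]
base x,y,z 0.0002 0.0004 0.0845 F tool [-5.8  0.3  0.3] 10.625
```

```bash
python3 -m handwheel '[[[0.0015,0,0,0,0,0],[0.0015,0,0,0,0,0],[0,0,0,0,0,0]]]'|grep force;python3 st.py
python3 -m handwheel '[[[0.0015,0,0,0,0,0],[0.001,0,0,0,0,0],[0,0,0,0,0,0]]]'|grep force;python3 st.py
```

```text
ft_force: [0.1, 0.3, 0.5]
base x,y,z 0.0003 0.0007 0.0811 F tool [-0.5 -0.3 -0.2] 11.0
ft_force: [1.7, 1.7, 5.1]
base x,y,z 0.0003 -0.0 0.0791 F tool [-5.1 -1.1 -2.2] 11.375
```

```bash
python3 -m handwheel '[[[0.0015,0,0,0,0,0],[0,0,0,0,0,0]]]'|grep force;python3 st.py
python3 -m handwheel '[[[0.001,0,0,0,0,0],[0,0,0,0,0,0]]]'|grep force;python3 st.py
```

```text
ft_force: [-4.1, 0.6, 21.7]
base x,y,z 0.0002 -0.0001 0.079 F tool [-21.7  -1.8   3.6] 11.625
ft_force: [-7.7, 0.7, 34.5]
base x,y,z 0.0002 -0.0001 0.0789 F tool [-34.5  -3.1   7. ] 11.875
```

Bottomed hard at TCP z = 0.079, which puts the top at 60 mm. Now I retract and look.

```bash
python3 -m handwheel '[[[-0.01,0,0,0,0,0],[-0.03,0,0,0,0,0],[-0.05,0.03,0,0,0,0],[-0.05,0.05,0,0,0,0],[0,0.05,0,0,0,0],[0,0,0,0,0,0]]]'|grep force;python3 st.py
python3 - <<'E'
from h import *
p=bot.read_camera('wrist'); save(p,'w6'); t=bot.read_camera('scene'); save(t,'s6')
a=cv2.resize(p['color'][130:330,20:300],(660,471),interpolation=cv2.INTER_CUBIC)
cv2.imwrite('pics/w6c.png',a[:,:,::-1])
g=cv2.resize(t['color'][215:305,250:350],(600,540),interpolation=cv2.INTER_CUBIC)
cv2.imwrite('pics/s6c.png',g[:,:,::-1])
for l in('tube_block','timer','beaker','bottle_amber'): print(l,[np.round(d['at'],3) for d in bot.look_for(t,l)[:1]])
E
```

```text
ft_force: [-0.6, 0.9, -0.9]
base x,y,z -0.1267 0.0013 0.2106 F tool [ 0.9 -1.1  0.3] 12.625
tube_block [array([0.55 , 0.065, 0.056])]
timer [array([ 0.456, -0.363,  0.018])]
beaker [array([ 0.64 , -0.364,  0.063])]
bottle_amber []
```

View pics/s6c.png

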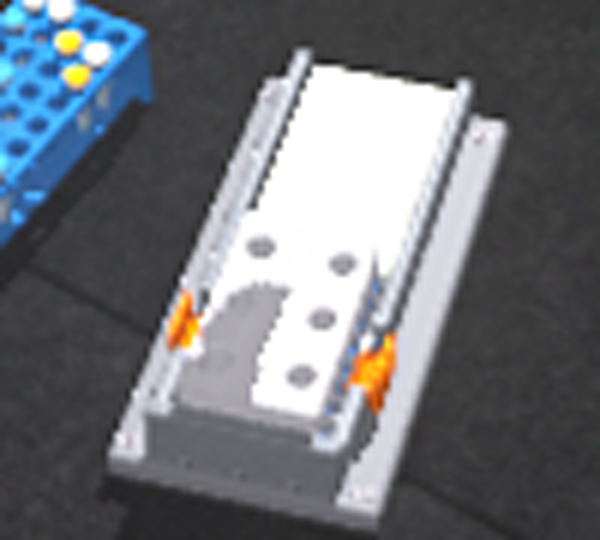

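View pics/w6c.png

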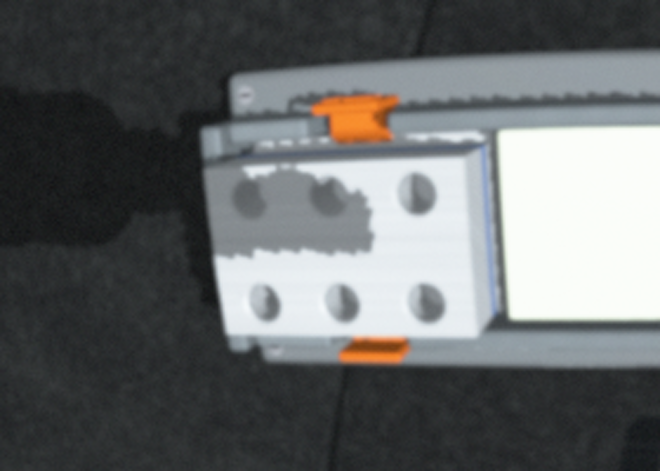

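Both views show the block flush and low between the rails. The clips stand upright at (183,322) and (375,372) in the scene crop, and at (358,118) and (375,350) in the wrist crop. I check heights, level and clips numerically.

Run:
```python
from h import *
p=bot.read_camera('wrist'); t=bot.read_camera('scene'); o=bot.read_camera('top')
for a,b in(((343,262),(427,302)),((321,318),(342,302)),((301,375),(264,302)),((261,246),(417,193))):
    x,e=tri(ray(t,(250+a[0]/6,215+a[1]/6)),ray(p,(20+b[0]*280/660,130+b[1]*200/471),True)); q=x-[.553,.0605,0]
    print('well base',(q@[-.322,.947,0]).round(4),(q@[-.947,-.322,0]).round(4),'z',x[2].round(4),'err',e.round(4))
print('top',[(c.round(2),a) for c,a in blobs(o,(5,150,120),(18,255,255),amin=15) if 270<c[0]<310 and 220<c[1]<280])
print('scene',[(c.round(2),a) for c,a in blobs(t,(5,150,120),(18,255,255),amin=8) if 270<c[0]<320 and 250<c[1]<290])
print('bottle',[d['at'].round(3) if hasattr(d['at'],'round') else d['at'] for d in bot.look_for(o,'bottle_amber')])
```

```text
well base -0.0278 0.0194 z 0.0621 err 0.001
well base 0.0045 0.0193 z 0.0619 err 0.0001
well base 0.0364 0.0197 z 0.062 err 0.0003
well base -0.0274 -0.0182 z 0.062 err 0.0008
top [(array([288.84, 233.45]), np.int32(38)), (array([298.14, 260.62]), np.int32(37))]
scene [(array([279.89, 268.63]), np.int32(19)), (array([312.28, 277.25]), np.int32(36))]
bottle [[0.6499, 0.3363, 0.0681]]
```

```bash
python3 -c "
from rig import bot
print(bot.sign_off())"
```

```text
the job is handed in; nothing more can be done
None
```

The tube block is docked and pressed fully home, level, with both clips back at rest over its skirt as far as the images show. I handed the job in at about 13 s of the 35 s allowed.

I pushed the block along the rails from behind with closed fingers until it met the end stop at about 14 N. I then pressed the middle of its top down. The force rose to about 12 N, fell to almost nothing at around 81 mm TCP height, then hit hard bottom at 79 mm with a peak near 35 N. That stays under the 40 N limit but is above the suggested 10 to 20 N.

**Height:** the bottomed tool puts the block's top at 60 mm. Two-camera measurement of the wells read 62 mm, a difference within the 2 mm calibration error.

**Level:** four wells agreed in height to 0.2 mm.

**Position along the base:** the wells read about 4 mm beyond my estimated dock centre. I put this down to error in that estimate, since the block was hard against the stop.

**Clips:** both are within 0.7 pixel of their starting positions, so they are in. This comes from the pictures only, as there is no direct clip reading.

**Bystanders:** the timer, beaker and bottle were detected where they started. The bottle was missed once in the scene view and confirmed from the top view.

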